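Clear the repair bench: stack the parts boxes and pot the driver

TASK

The repair is finished, so clear the orange mat: put the large blue parts box flat in the aluminium tray, square with it, then stack the medium yellow box centrally and squarely on the blue one, then the small white box centrally and squarely on the yellow one. Last of all, take the red-handled screwdriver out of its grey rest and stand it, tip down and touching the bottom, in the crowded pen pot, easing the pens aside without forcing and leaving them in the pot. Leave the black box where it stands.

Things in the scene. Friction and masses are not known exactly. Their poses are not given: they have to be found in the camera images.
- large_box: Large closed parts box, blue with a white blank label: 88 (its x) by 58 (its y) by 38 mm high, 0.2 kg. Flat top and bottom, lies flat on the table, top up. Origin: centre of its underside, z up; x along its long side. Either way round is as good.
- medium_box: Medium closed parts box, yellow: 74 (x) by 50 (y) by 34 mm high, 0.15 kg. Otherwise like the large one; origin: centre of its underside.
- small_box: Small closed parts box, white: 60 (x) by 42 (y) by 30 mm high, 0.1 kg. Otherwise like the large one; origin: centre of its underside.
- black_box: Closed parts box, black: 66 (x) by 46 (y) by 32 mm high, loose on the table. Not part of the job: it stays where it is. Origin: centre of its underside.
- dock: Shallow aluminium tray, fixed to the table, the place for the stack: outside 112 (x) by 82 (y) by 10 mm high, walls 4 mm, inner floor 104 by 74 mm, 4 mm above the table. Origin: centre of its underside, on the table; z up, x along its long side.
- driver: Screwdriver, 165 mm, 0.06 kg, upright in a 12 mm hole through its rest (fixed grey ring, 48 mm wide, 60 mm high), tip on the table, leaning up to 2 degrees; draw it straight up. Origin: tip; z to the handle's end. Steel shank 9 mm thick to z = 65 (tip 6 mm), cone 10 to 20 mm thick from z = 65 to 85, round red handle 20 mm thick to z = 165. Released in the pot it leans on pens or rim.
- pot: Round white pen pot, fixed to the table: 60 mm wide outside, 52 mm inside, 90 mm high, inner floor 5 mm above the table. Origin: centre of its underside, on the table; z up. Three loose pens stand in it, around its middle.
- pen_blue: Blue pen, 11 mm thick, 110 mm long, 15 g, standing loose and upright in the pot (its top is 115 mm above the table), its axis about 10 mm from the pot's; the three pens stand about evenly around. Origin: centre of its lower end; z along it, up.
- pen_green: Green pen, of the same size and stance as the blue one. Origin: centre of its lower end.
- pen_black: Black pen, of the same size and stance as the blue one. Origin: centre of its lower end.

How it is judged:
By the outcome, as a careful person would: the job done as asked, in the order asked, and still so for the second after the job is handed in, with the robot touching nothing.
It also fails if it takes over 131 s, if anything falls off the work surface, if the arm or the gripper's body presses on something with over 40 N, if the wrist force passes 120 N, or if a joint passes its speed limit or range.

ROBOT

A 6-joint arm with a two-finger parallel gripper is mounted at the origin on the work surface. World frame = base frame: x ahead of the robot, y to its left, z up, the work surface at z = 0. Lengths are in m, angles in rad, forces in N, time in s.
With the tool pointing down it reaches from about 0.275 to 0.875 m from the base axis. Payload 12.5 kg.
Tool frame: the origin (TCP) lies on the centre line of the jaws, within the pads' length; the fingertips stand r.finger_overhang ahead of it and the grasp point (between the pads) lies 3 mm ahead of it (r.finger_overhang is the distance from the TCP to the fingertips, in m); z points along the fingers, y is the direction in which the jaws open and shut (so a half turn about z gives the same grasp; the last joint's range is limited). The gripper opens to 85 mm and grips with 20 to 120 N. Pads are 22 mm wide; open, the fingers measure 114 mm over their backs; the gripper's body (76 mm by 85 mm) begins 54 mm behind the grasp point. The pads swing forward as they close: fully open they stand 13 mm farther back than shut.
Start: joints at [-1.406, 0.351, 1.652, -0, 1.139, -0.085], TCP at [0.136, -0.533, 0.253] pointing down, gripper open.
Joint ranges: [-2.75, 2.75], [-0.79, 2.1], [0.01, 2.65], [-1.57, 4.71], [0.07, 3.14], [-2.87, 2.87]. Speed limits (rad/s): [2.22, 2.22, 2.79, 3.14, 3.14, 3.14].

INTERFACE

Orientations are given as a unit quaternion [x, y, z, w].
In Python, from cell import r, optics gives the robot as it stands. The module is installed in compiled form; this text tells all that it offers. Calls block until the motion is done:
- r.move_to(position, orientation): joint-space move of the TCP to a pose.
- r.move_linear(position, rot=None, vel=0.15): straight line of the TCP; rot=None keeps the orientation; vel is the mean speed in m/s.
- r.set_joints(angles): joint-space move.
- r.set_gripper(opening, squeeze=None): opening from 0.0 (shut) to 1.0 (fully open); squeeze is the grip in N (None keeps the last); returns when the fingers have stopped.
- r.sleep(seconds).
- r.inverse_kinematics(position, orientation): joint angles nearest the present ones, or None.
- optics.get_image(name): name is "side" or "top" or "wrist"; returns a dict with "pixels" (384x512x3 uint8, red, green, blue), "depth" (384x512 float32, m along the optical axis (not along the pixel's ray), 0 where there is no reading), "fx", "fy", "cx", "cy" (pixels), "camera_from_world" (4x4, takes a point from world to camera coordinates); the wrist camera has in their place "mount" (4x4, takes a point from camera to tool coordinates, whose origin is the TCP and whose axes are the flange's). Camera axes: x right, y down, z forward; pixel columns grow to the right and rows downward; lengths in m; the calibration is good to about 2 mm. A picture is of the moment at which its call begins: read the wrist's pose just before it.
A pose or a line that the arm cannot do raises r.PlanningError and nothing moves.
- r.hand_in(): hands the job in, once; it reports no verdict.
Readings, each from a call of its own:
- r.current_t(): time.
- r.current_q(): joint angles.
- r.current_qvel(): joint speeds.
- r.current_effort(): joint torques, N m.
- r.current_tool_pos(): TCP position.
- r.current_ee_rot(): TCP orientation.
- r.current_contact_force(): force on the tool from outside, world axes, zero at the start.
- r.current_torque(): the same for the moment, N m.
- r.current_opening(): opening from 0.0 (shut) to 1.0 (fully open).
Only numpy, scipy, OpenCV 4.12 (cv2) and the standard library are available. Lean on these libraries where they do the work, as an engineer would, in place of code of your own. Each camera call takes 0.05 s, during which the arm holds its last target.

## Working session

There is one attempt and no reset: what is moved stays moved. The work goes in short steps, each a Python script; the robot and the scene stay as the last script left them, time stands still between calls to the robot, and variables do not carry over. Pictures are saved under pics/ and viewed, and the job is handed in when it is done.

```bash
ls; mkdir -p pics; python3 - <<'E'
from cell import r, optics
import cv2,numpy as np
print(r.current_t(), r.finger_overhang, r.current_tool_pos(), r.current_ee_rot())
for n in ["side","top","wrist"]:
    im=optics.get_image(n)
    cv2.imwrite(f"pics/a_{n}.png",im["pixels"][:,:,::-1])
    print(n,im["fx"],im["fy"],im["cx"],im["cy"]); print(np.round(im.get("camera_from_world",im.get("mount")),4).tolist())
print(r.current_t())
E
```

```text
pics
0.0 0.022 [ 0.1359237  -0.53261146  0.25274659] [ 9.92213144e-01  1.24550050e-01 -1.10613682e-05 -6.01569673e-04]
side 451.20133220933 451.20133220933 260.54230770647285 190.36504745655452
[[0.9955, -0.0943, -0.0086, -0.5442], [-0.0601, -0.5588, -0.8271, 0.069], [0.0732, 0.8239, -0.562, 0.9953], [0.0, 0.0, 0.0, 1.0]]
top 391.91758382098374 391.91758382098374 254.9492555312973 186.44916935373135
[[-0.0077, -1.0, -0.0022, 0.0191], [-0.9811, 0.008, -0.1936, 0.5096], [0.1936, 0.0007, -0.9811, 0.88], [0.0, 0.0, 0.0, 1.0]]
wrist 335.1677698277353 335.1677698277353 255.44063431164713 191.36087007930954
[[-0.0004, -0.9631, -0.2691, 0.0675], [1.0, -0.0009, 0.0018, 0.0001], [-0.002, -0.2691, 0.9631, -0.1195], [0.0, 0.0, 0.0, 1.0]]
0.15
```

View pics/a_top.png

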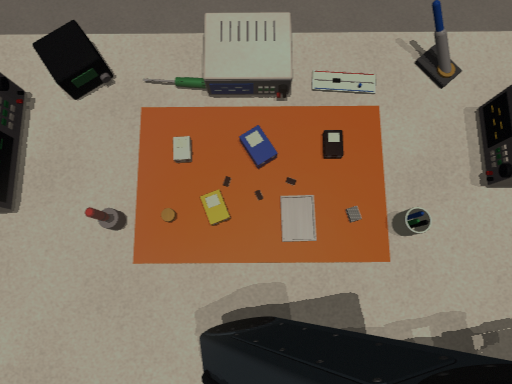

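View pics/a_side.png

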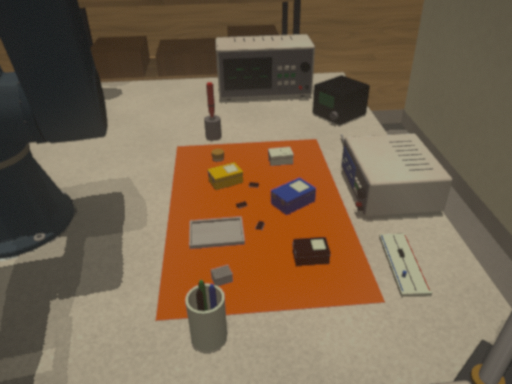

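View pics/a_wrist.png

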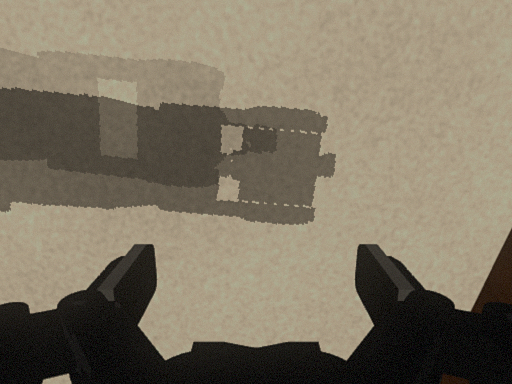

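The top view shows everything on the mat: white box ~(182,148), yellow ~(215,207), blue ~(258,146), black box ~(333,144), tray ~(298,218), screwdriver in its rest ~(100,217) and pot ~(417,221). The rest are distractors. Next come coarse positions from top and side.

```bash
cat > h.py <<'E'
from cell import r, optics
import cv2, numpy as np
from scipy.spatial.transform import Rotation as R
def shot(name, save=None):
    if name=="wrist":
        p=np.array(r.current_tool_pos()); q=np.array(r.current_ee_rot())
    im=optics.get_image(name)
    if name=="wrist":
        T=np.eye(4); T[:3,:3]=R.from_quat(q).as_matrix(); T[:3,3]=p
        W=T@np.array(im["mount"])
    else: W=np.linalg.inv(np.array(im["camera_from_world"]))
    im["W"]=W   # world from camera
    im["hsv"]=cv2.cvtColor(im["pixels"],cv2.COLOR_RGB2HSV)
    if save: cv2.imwrite(f"pics/{save}.png",im["pixels"][:,:,::-1])
    return im
def cloud(im):
    v,u=np.mgrid[0:384,0:512]
    d=im["depth"]
    P=np.stack([(u-im["cx"])/im["fx"]*d,(v-im["cy"])/im["fy"]*d,d],-1)
    Pw=P@im["W"][:3,:3].T+im["W"][:3,3]
    Pw[d==0]=np.nan
    return Pw
def rays(im,uv):
    uv=np.atleast_2d(np.asarray(uv,float))
    d=np.stack([(uv[:,0]-im["cx"])/im["fx"],(uv[:,1]-im["cy"])/im["fy"],np.ones(len(uv))],-1)@im["W"][:3,:3].T
    return im["W"][:3,3],d
def onplane(im,uv,z):
    o,d=rays(im,uv); return o+d*((z-o[2])/d[:,2])[:,None]
def project(im,P):
    C=np.linalg.inv(im["W"]); p=np.atleast_2d(P)@C[:3,:3].T+C[:3,3]
    return np.stack([p[:,0]/p[:,2]*im["fx"]+im["cx"],p[:,1]/p[:,2]*im["fy"]+im["cy"]],-1)
def triang(obs):
    A=np.zeros((3,3));b=np.zeros(3)
    for im,uv in obs:
        o,d=rays(im,uv); d=d[0]/np.linalg.norm(d[0]); M=np.eye(3)-np.outer(d,d); A+=M;b+=M@o
    return np.linalg.solve(A,b)
HSV={"blue":((105,110,40),(130,255,255)),"yellow":((22,120,90),(35,255,255)),"red":((0,120,50),(8,255,255))}
def down(yaw):  # tool down, tool x axis at 'yaw' from world x
    return (R.from_euler("z",yaw)*R.from_euler("x",np.pi)).as_quat()
E
python3 - <<'E'
from h import *
for n in ["top","side"]:
    im=shot(n); P=cloud(im)
    for c,(lo,hi) in HSV.items():
        m=cv2.inRange(im["hsv"],lo,hi)
        k,l,s,ce=cv2.connectedComponentsWithStats(m)
        for i in range(1,k):
            if s[i,4]>40:
                print(n,c,s[i],np.round(np.nanmean(P[l==i],0),3), "zmax",np.round(np.nanmax(P[l==i][:,2]),3))
# coarse by pixel in top
im=shot("top");P=cloud(im)
for nm,u,v in [("white",182,148),("black",333,150),("tray",298,218),("rest",110,220),("handle",92,212),("pot",417,221),("mat",300,180)]:
    print(nm,np.round(np.nanmedian(P[v-2:v+3,u-2:u+3].reshape(-1,3),0),3))
E
```

```text
top blue [433   0  11  32 228] [ 0.912 -0.427  0.117] zmax 0.167
top blue [240 126  37  39 554] [0.61  0.004 0.038] zmax 0.043
top blue [408 211  16   9  65] [ 0.435 -0.344  0.087] zmax 0.116
top yellow [200 190  30  34 467] [0.461 0.11  0.034] zmax 0.039
top red [ 85 208  11   9  73] [0.437 0.354 0.163] zmax 0.168
side blue [273 184  40  17 268] [ 0.61  -0.007  0.038] zmax 0.041
side yellow [209 164  33  16 232] [0.464 0.103 0.034] zmax 0.037
side red [207  82   6  23  99] [0.441 0.347 0.139] zmax 0.166
side red [294 240  16  19  99] [ 0.609 -0.188  0.031] zmax 0.034
white [0.612 0.195 0.03 ]
black [ 0.604 -0.178  0.031]
tray [ 0.439 -0.09   0.004]
rest [0.431 0.35  0.06 ]
handle [0.436 0.35  0.164]
pot [ 0.418 -0.336  0.11 ]
mat [ 0.536 -0.098 -0.   ]
```

Coarse positions agree between the two cameras to about 7 mm, with heights of 38, 34 and 30 mm as stated. Next, two wrist views for the precise poses.

```bash
python3 - <<'E'
from h import *
import pickle
out=[]
t0=r.current_t()
for i,p in enumerate([(0.43,0.06,0.27),(0.37,-0.06,0.27)]):
    r.move_to(p,down(0)); print(r.current_t(), r.current_tool_pos(), r.current_q())
    im=shot("wrist",f"b_{i}"); out.append(im)
pickle.dump(out,open("b.pkl","wb"))
E
```

```text
2.6583 [0.43016226 0.05955491 0.26998458] [ 3.03534581e-02  1.17030613e-01  1.91096855e+00 -1.25842818e-04
  1.11357163e+00  1.60180022e+00]
3.3083 [ 0.37010342 -0.06041583  0.27015684] [-2.86238570e-01 -1.91824599e-03  2.03836945e+00  1.81996136e-04
  1.10462262e+00  1.28632532e+00]
```

View pics/b_0.png

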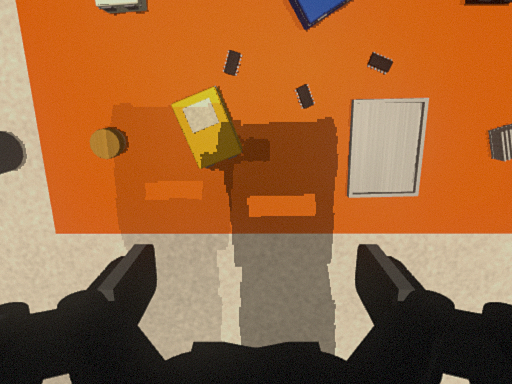

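View pics/b_1.png

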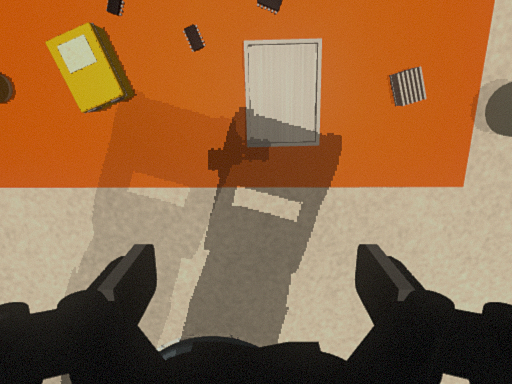

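View 0 shows yellow at ~(207,128) and the tray at ~(388,147). View 1 shows the tray at ~(283,92) and yellow at ~(90,67). Blue and white are cut off at the top edge, so I'm taking two views further out.

```bash
python3 - <<'E'
from h import *
import pickle
out=pickle.load(open("b.pkl","rb"))
for i,p in enumerate([(0.57,0.02,0.27),(0.53,0.11,0.27)]):
    r.move_to(p,down(0)); print(r.current_t(), r.current_tool_pos())
    im=shot("wrist",f"b_{i+2}"); out.append(im)
pickle.dump(out,open("b.pkl","wb"))
E
cat >> h.py <<'E'
def toprect(im,seed,ztop,tol=0.005,rad=0.075,dbg=None):
    """rect of the flat face at height ztop near seed (xy): mask by depth height, contour rays onto plane"""
    P=cloud(im)
    m=(np.abs(P[...,2]-ztop)<tol)&(np.hypot(P[...,0]-seed[0],P[...,1]-seed[1])<rad)
    m=cv2.morphologyEx(m.astype(np.uint8)*255,cv2.MORPH_OPEN,np.ones((3,3)))
    cs,_=cv2.findContours(m,cv2.RETR_EXTERNAL,cv2.CHAIN_APPROX_NONE)
    if not cs: return None
    c=max(cs,key=cv2.contourArea)[:,0]
    q=onplane(im,c,ztop)[:,:2]
    (cx,cy),(w,h),a=cv2.minAreaRect((q*1000).astype(np.float32))
    if w<h: w,h=h,w; a+=90
    a=(a+90)%180-90
    edge=c.min()<=1 or c[:,0].max()>=510
    zm=np.nanmedian(P[m>0][:,2])
    return np.round([cx/1000,cy/1000,w,h,a,zm],4),edge,c
E
python3 - <<'E'
from h import *
import pickle
out=pickle.load(open("b.pkl","rb"))
for nm,s,z,rad in [("blue",(.61,0.0),.038,.07),("yellow",(.461,.11),.034,.06),("white",(.612,.195),.03,.05),("black",(.604,-.178),.032,.06),("trayrim",(.44,-.09),.010,.09)]:
    for i,im in enumerate(out):
        t=toprect(im,s,z,rad=rad,tol=0.003 if nm=="trayrim" else 0.005)
        if t and t[0][2]>15: print(nm,i,t[0],"EDGE" if t[1] else "")
E
```

```text
4.225 [0.56926884 0.0200918  0.26980127]
4.75 [0.52935209 0.11008659 0.27074906]
blue 0 [ 5.76400e-01 -2.70000e-03  4.42334e+01  1.96761e+01  8.99736e+01
  3.68000e-02] EDGE
blue 2 [6.18500e-01 4.90000e-03 8.85478e+01 5.74756e+01 3.21169e+01 3.70000e-02] 
blue 3 [6.18000e-01 5.90000e-03 8.86028e+01 5.81660e+01 3.21236e+01 3.72000e-02] 
yellow 0 [4.66200e-01 1.09400e-01 7.47352e+01 4.97581e+01 2.12793e+01 3.28000e-02] 
yellow 1 [4.65600e-01 1.07700e-01 7.51513e+01 5.06015e+01 2.13057e+01 3.25000e-02] 
yellow 2 [4.67900e-01 1.08800e-01 7.50509e+01 5.05879e+01 2.12996e+01 3.27000e-02] 
yellow 3 [4.67400e-01 1.10100e-01 7.52519e+01 4.96430e+01 2.13715e+01 3.29000e-02] 
white 0 [5.84900e-01 1.91900e-01 4.14592e+01 6.91570e+00 8.99736e+01 2.81000e-02] EDGE
white 2 [6.14300e-01 1.92800e-01 6.06284e+01 4.27347e+01 3.62350e+00 2.85000e-02] 
white 3 [6.13800e-01 1.93900e-01 6.09294e+01 4.19231e+01 3.59140e+00 2.88000e-02] 
black 2 [ 6.24700e-01 -1.80200e-01  6.65407e+01  4.73764e+01  2.92000e-02
  3.13000e-02] 
trayrim 0 [ 4.411000e-01 -9.120000e-02  1.117969e+02  8.146370e+01  1.265300e+00
  9.200000e-03] 
trayrim 1 [ 4.53900e-01 -9.09000e-02  8.60010e+01  8.17548e+01  1.30940e+00
  8.90000e-03] 
trayrim 2 [ 4.95100e-01 -7.92000e-02  6.01963e+01  5.28510e+00 -8.71812e+01
  9.10000e-03] 
trayrim 3 [ 4.55100e-01 -9.00000e-02  8.52993e+01  8.26807e+01  1.24360e+00
  9.20000e-03]
```

```bash
python3 -c "
import cv2,numpy as np
a=[cv2.resize(cv2.imread(f'pics/b_{i}.png'),(400,300)) for i in (2,3)]
cv2.imwrite('pics/b23.png',np.hstack(a))"
```

```text
(no output)
```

View pics/b23.png

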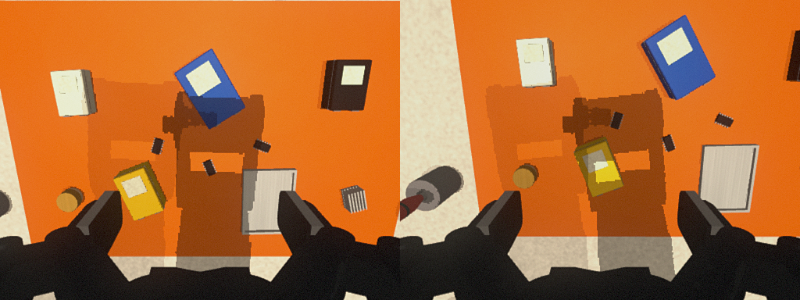

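The wrist rectangles match the stated sizes: blue 88.5×58, yellow 75×50, white 61×42, tray 111.8×81.5. Now a triangulation height check from views 2 and 3, then the blue box.

```bash
cat >> h.py <<'E'
def hcheck(ims,seed,z,rad):
    """corner triangulation across two views; returns heights"""
    cor=[]
    for im in ims:
        c=toprect(im,seed,z,rad=rad)[2]
        q=onplane(im,c,z)[:,:2]*1000
        b=cv2.boxPoints(cv2.minAreaRect(q.astype(np.float32)))/1000
        cor.append(project(im,np.c_[b,np.full(4,z)]))
    A,B=cor; zs=[]
    X0=onplane(ims[0],A,z); X1=onplane(ims[1],B,z)
    for i in range(4):
        j=np.argmin(np.hypot(*(X1-X0[i])[:,:2].T)); zs.append(triang([(ims[0],A[i]),(ims[1],B[j])])[2])
    return np.round(zs,4)
def grab(xy,yaw,z,sq=40,zup=0.12):
    r.move_to((xy[0],xy[1],zup),down(yaw))
    r.move_linear((xy[0],xy[1],z),vel=0.15)
    r.set_gripper(0.0,sq)
    print("grip",r.current_opening(),r.current_tool_pos(),np.round(r.current_contact_force(),1),r.current_t())
    r.move_linear((xy[0],xy[1],zup+0.04),vel=0.2)
    print("lift",r.current_opening(),np.round(r.current_contact_force(),1))
def put(xy,yaw,z,zup=0.16,soft=0.012):
    r.move_to((xy[0],xy[1],zup),down(yaw))
    f0=np.array(r.current_contact_force())
    r.move_linear((xy[0],xy[1],z+soft),vel=0.15)
    zz=z+soft
    while zz>z-0.003:
        zz-=0.001; r.move_linear((xy[0],xy[1],zz),vel=0.02)
        f=np.array(r.current_contact_force())-f0
        if f[2]>3: break
    print("touch z",r.current_tool_pos(),"nominal",z,np.round(f,1))
E
python3 - <<'E'
from h import *
import pickle
o=pickle.load(open("b.pkl","rb"))
print(hcheck(o[2:4],(.618,.005),.038,.07),hcheck([o[1],o[2]],(.467,.109),.034,.06),hcheck(o[2:4],(.614,.193),.03,.05))
d=np.pi/180
grab((.6183,.0054),32.12*d,.036)
put((.4411,-.0912),1.27*d,.040)
print(r.current_t())
E
```

```text
[0.0329 0.0354 0.0353 0.0328] [0.0296 0.0296 0.0298 0.0298] [0.0266 0.0237 0.0243 0.0271]
grip 0.6697231008505163 [0.61887103 0.00542176 0.03724806] [-1.7  0.1  7.4] 6.7083
lift 0.6695827279465294 [-0.1  0.6 -2.1]
touch z [ 0.44116755 -0.09120625  0.04122509] nominal 0.04 [-1.9  0.6  6.6]
11.9167
```

```bash
python3 - <<'E'
from h import *
r.set_gripper(1.0)
p=r.current_tool_pos()
r.move_linear((p[0],p[1],.15),vel=0.2)
d=np.pi/180
out=[]
import pickle
for i,(p,y) in enumerate([((.44,-.06,.27),0),((.44,-.10,.27),np.pi)]):
    if i==1 and r.inverse_kinematics(p,down(y)) is None: print("no IK"); break
    r.move_to(p,down(y)); r.sleep(.15)
    im=shot("wrist",f"c_{i}"); out.append(im); print(r.current_tool_pos(),r.current_t())
    for nm,s,z,rad,t in [("blue",(.441,-.091),.042,.07,.005),("tray",(.44,-.09),.010,.09,.003),("yellow",(.467,.109),.034,.06,.005)]:
        q=toprect(im,s,z,rad=rad,tol=t); print(nm,q and q[0])
pickle.dump(out,open("c.pkl","wb"))
E
python3 -c "
import cv2,numpy as np
a=[cv2.resize(cv2.imread(f'pics/c_{i}.png'),(400,300)) for i in (0,1)]
cv2.imwrite('pics/c01.png',np.hstack(a))"
```

```text
[ 0.43952041 -0.06008903  0.26848891] 13.775
blue [ 4.41700e-01 -9.19000e-02  8.86044e+01  5.75049e+01  1.27470e+00
  4.10000e-02]
tray [ 4.76400e-01 -7.77000e-02  5.63525e+01  4.10925e+01 -8.80888e+01
  8.90000e-03]
yellow [4.66500e-01 1.08000e-01 7.44225e+01 5.05346e+01 2.13377e+01 3.26000e-02]
[ 0.43999916 -0.09997699  0.26999223] 16.6917
blue [ 4.40600e-01 -9.22000e-02  8.83420e+01  5.74621e+01  1.26570e+00
  4.09000e-02]
tray [ 4.06700e-01 -1.05300e-01  5.51267e+01  4.22538e+01 -8.82898e+01
  9.00000e-03]
yellow [4.65400e-01 1.07600e-01 7.51997e+01 5.05222e+01 2.13313e+01 3.25000e-02]
```

View pics/c01.png

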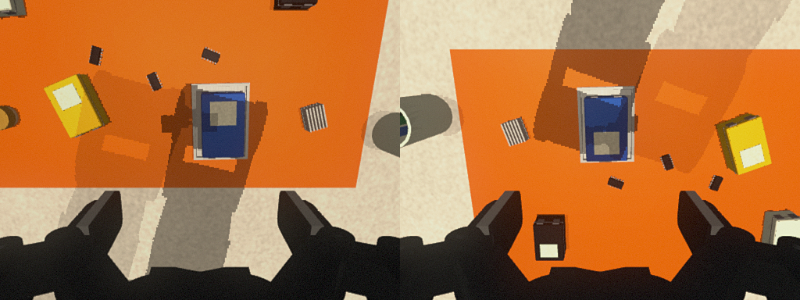

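Blue sits centred in the tray: (0.4411, -0.092) at 1.27°, top at 41–42 mm, from two opposite wrist headings. Next, yellow.

```bash
python3 - <<'E'
from h import *
d=np.pi/180
grab((.4662,.1083),21.33*d,.033)
put((.4411,-.092),1.27*d,.075)
r.set_gripper(1.0)
p=r.current_tool_pos()
r.move_linear((p[0],p[1],.17),vel=0.2)
r.move_to((.44,-.06,.29),down(0)); r.sleep(.15)
im=shot("wrist","d_0")
for nm,s,z,rad,t in [("yellow",(.441,-.091),.076,.06,.005),("blue",(.441,-.091),.042,.07,.005)]:
    q=toprect(im,s,z,rad=rad,tol=t); print(nm,q and q[0])
r.move_to((.55,.17,.27),down(0)); r.sleep(.15)
im=shot("wrist","d_1")
q=toprect(im,(.614,.193),.03,rad=.05); print("white",q[0])
print(r.current_t())
E
```

```text
grip 0.577362730067997 [0.46652784 0.10841648 0.0338281 ] [-2.2  0.7  8.1] 20.5667
lift 0.5738461724699987 [ 0.3 -0.3 -1.7]
touch z [ 0.44111464 -0.09199727  0.07581078] nominal 0.075 [-5.9  1.7 18.1]
yellow [ 0.4421 -0.0927 74.8864 49.5362  1.2411  0.075 ]
blue [ 4.42100e-01 -9.10000e-02  8.68344e+01  5.68486e+01  3.16000e-02
  4.08000e-02]
white [6.14000e-01 1.94600e-01 6.08932e+01 4.15934e+01 3.68830e+00 2.89000e-02]
28.85
```

View pics/d_0.png

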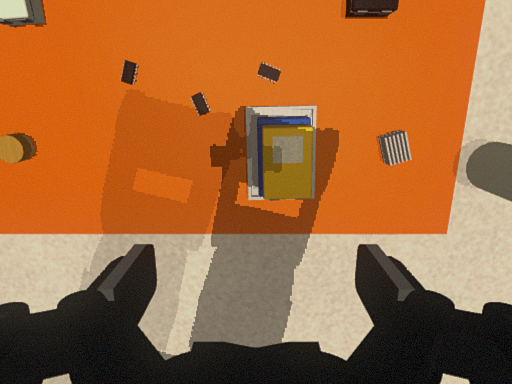

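Yellow is on blue within about 1 mm, at 1.24° (rect centred ~(288,162) in the picture). Next, white.

```bash
sed -i 's/zz-=0.001; /zz-=0.0006; /' h.py; python3 - <<'E'
from h import *
d=np.pi/180
grab((.6137,.1937),3.63*d,.030)
put((.4413,-.0923),1.27*d,.106,zup=.19,soft=.008)
r.set_gripper(1.0)
p=r.current_tool_pos()
r.move_linear((p[0],p[1],.20),vel=0.2)
r.move_to((.44,-.06,.32),down(0)); r.sleep(.15)
im=shot("wrist","e_0")
for nm,s,z,rad,t in [("white",(.441,-.091),.106,.05,.005),("yellow",(.441,-.091),.076,.06,.005)]:
    q=toprect(im,s,z,rad=rad,tol=t); print(nm,q and q[0])
print(r.current_t())
im=shot("side","e_s")
E
```

```text
grip 0.4847512755888611 [0.61414175 0.19385656 0.03082927] [-1.2  0.1  6. ] 30.775
lift 0.48291729218905355 [-0.3 -0.2 -1.9]
touch z [ 0.44135985 -0.09230053  0.10673977] nominal 0.106 [-4.3  0.2 10.9]
white [ 0.4422 -0.0932 60.5382 41.4725  0.4951  0.105 ]
yellow [ 0.4427 -0.0925 73.6856 48.9553  0.2629  0.0748]
38.6417
```

View pics/e_s.png

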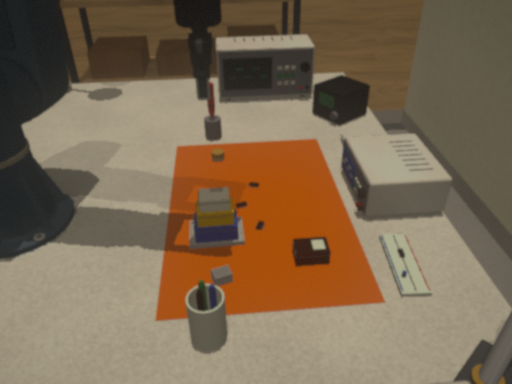

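View pics/e_0.png

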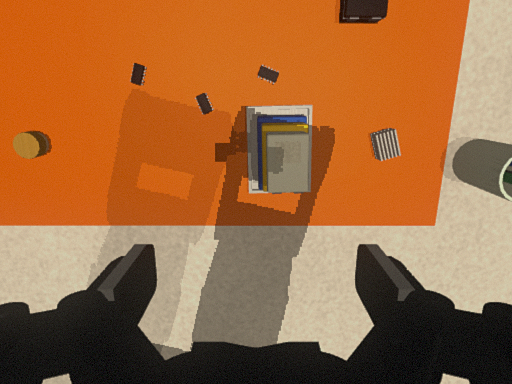

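White is on top: the stack looks square in both views, with the white rect centred at ~(287,165). Next, close views from directly above of the pot and of the driver.

```bash
python3 - <<'E'
from h import *
import pickle
out=[]
def look(c,yaw,z,nm):
    x=np.array([np.cos(yaw),np.sin(yaw)])*.0675
    r.move_to((c[0]-x[0],c[1]-x[1],z),down(yaw)); r.sleep(.15)
    out.append(shot("wrist",nm))
look((.418,-.336),0,.26,"f_0")
look((.418,-.336),1.57,.26,"f_1")
look((.437,.352),1.57,.28,"f_2")
look((.437,.352),0.2,.28,"f_3")
pickle.dump(out,open("f.pkl","wb")); print(r.current_t())
ims=[cv2.resize(i["pixels"][:,:,::-1],(400,300)) for i in out]
cv2.imwrite("pics/f_all.png",np.vstack([np.hstack(ims[:2]),np.hstack(ims[2:])]))
E
```

```text
45.8333
```

View pics/f_all.png

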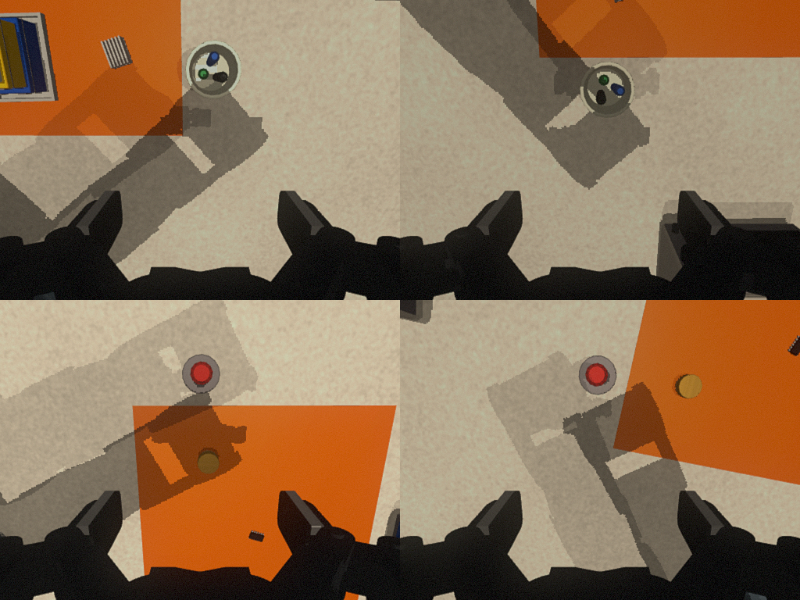

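```bash
cat >> h.py <<'E'
def blobs(im,seed,rad,zlo,zhi,zpl,minpx=25,colour=None):
    P=cloud(im)
    m=(P[...,2]>zlo)&(P[...,2]<zhi)&(np.hypot(P[...,0]-seed[0],P[...,1]-seed[1])<rad)
    if colour is not None: m&=colour
    k,l,s,ce=cv2.connectedComponentsWithStats(m.astype(np.uint8))
    res=[]
    for i in range(1,k):
        if s[i,4]<minpx: continue
        cs,_=cv2.findContours((l==i).astype(np.uint8),cv2.RETR_EXTERNAL,cv2.CHAIN_APPROX_NONE)
        q=onplane(im,cs[0][:,0],zpl)[:,:2]*1000
        (cx,cy),rr=cv2.minEnclosingCircle(q.astype(np.float32))
        A=np.c_[2*q,np.ones(len(q))]; sol=np.linalg.lstsq(A,(q**2).sum(1),rcond=None)[0]
        rf=np.sqrt(sol[2]+sol[0]**2+sol[1]**2)
        hsv=im["hsv"][l==i].mean(0)
        res.append(dict(c=np.round(sol[:2]/1000,4),r=round(rf,1),rr=round(rr,1),z=round(float(np.median(P[l==i][:,2])),4),n=int(s[i,4]),rgb=im["pixels"][l==i].mean(0).astype(int),uv=ce[i].round(1)))
    return res
E
python3 - <<'E'
from h import *
import pickle
f=pickle.load(open("f.pkl","rb"))
for i in (0,1):
    print("view",i)
    for b in blobs(f[i],(.418,-.336),.05,.082,.096,.09): print(" rim",b)
    for b in blobs(f[i],(.418,-.336),.03,.104,.125,.115): print(" pen",b)
for i in (2,3):
    print("view",i)
    for b in blobs(f[i],(.437,.352),.05,.15,.18,.165): print(" drv",b)
    for b in blobs(f[i],(.437,.352),.05,.052,.066,.06): print(" rest",b)
uv=[blobs(f[i],(.437,.352),.05,.15,.18,.165)[0]["uv"] for i in (2,3)]
print("tri drv top",triang([(f[2],uv[0]),(f[3],uv[1])]))
# axis from side cam
for n in ["side","top"]:
    im=shot(n); P=cloud(im); m=cv2.inRange(im["hsv"],(0,100,40),(10,255,255))>0
    m&=np.hypot(P[...,0]-.437,P[...,1]-.352)<.04
    X=P[m]; X=X[X[:,2]>.08]
    print(n,len(X),X[:,2].min(),X[:,2].max())
    if n=="side":
        v=np.argwhere(m); 
        rows=[(vv,v[v[:,0]==vv][:,1].mean(),(v[:,0]==vv).sum()) for vv in np.unique(v[:,0])]
        print([(int(a),round(float(b),1),int(c)) for a,b,c in rows])
        # image line of driver axis vs projected vertical
        print("vertical proj",project(im,[[.437,.35,.09],[.437,.35,.165]]).round(1))
E
```

```text
view 0
 rim {'c': array([ 0.4254, -0.3505]), 'r': np.float64(29.1), 'rr': 29.7, 'z': 0.0887, 'n': 1162, 'rgb': array([153, 153, 130]), 'uv': array([274. ,  87.4])}
 pen {'c': array([ 0.4368, -0.3495]), 'r': np.float64(5.0), 'rr': 5.2, 'z': 0.1112, 'n': 166, 'rgb': array([47, 58, 87]), 'uv': array([273.6,  72.8])}
 pen {'c': array([ 0.4214, -0.3393]), 'r': np.float64(4.9), 'rr': 5.2, 'z': 0.1112, 'n': 154, 'rgb': array([51, 79, 46]), 'uv': array([259.8,  94.4])}
 pen {'c': array([ 0.4185, -0.358 ]), 'r': np.float64(4.9), 'rr': 5.2, 'z': 0.1111, 'n': 153, 'rgb': array([43, 40, 33]), 'uv': array([284.3,  98.3])}
view 1
 rim {'c': array([ 0.4256, -0.3505]), 'r': np.float64(29.1), 'rr': 29.7, 'z': 0.0886, 'n': 1093, 'rgb': array([123, 116,  96]), 'uv': array([265.5, 114.5])}
 pen {'c': array([ 0.4215, -0.3393]), 'r': np.float64(4.9), 'rr': 5.2, 'z': 0.1116, 'n': 152, 'rgb': array([38, 55, 31]), 'uv': array([260.7, 102.1])}
 pen {'c': array([ 0.437 , -0.3496]), 'r': np.float64(4.9), 'rr': 5.3, 'z': 0.1113, 'n': 149, 'rgb': array([36, 45, 69]), 'uv': array([280.8, 115.8])}
 pen {'c': array(
[... 827 characters left out ...]
7729704195 0.16639287161612687
[(82, 209.5, 4), (83, 209.0, 5), (84, 209.5, 6), (85, 209.5, 6), (86, 209.5, 6), (87, 209.5, 6), (88, 209.5, 6), (89, 209.5, 6), (90, 209.5, 6), (91, 209.5, 6), (92, 209.5, 6), (93, 210.0, 5), (94, 210.0, 5), (95, 210.0, 5), (96, 210.0, 5), (97, 210.0, 5), (98, 210.0, 5), (99, 210.5, 6), (100, 210.5, 6), (101, 210.5, 6), (102, 210.5, 6), (103, 210.5, 6), (104, 211.0, 5), (105, 210.5, 4), (106, 210.7, 3), (107, 211.0, 5), (108, 211.0, 5), (109, 211.0, 5), (110, 211.0, 5), (111, 211.0, 5), (112, 211.5, 4), (113, 211.5, 4), (114, 211.0, 3), (115, 211.5, 2), (116, 211.5, 2)]
vertical proj [[209.5 109.3]
 [207.6  83.6]]
top 184 0.0834143812498066 0.16850031010366529
```

The driver stands vertical: its top at (0.438, 0.354) is over the rest centre. The red pixels reach z = 166–168 mm in side and top, against 165 stated. The top triangulation (0.198) used two views with almost no baseline, so I'm discarding it.

The pot is at (0.4255, -0.3505). The widest gap between pens is black–blue, at bearing ~296°. A point 15.7 mm off the pot's axis there clears the pens for both shank and handle.

```bash
python3 - <<'E'
from h import *
D=(.4382,.3541)
yaw=np.arctan2(D[1],D[0])+np.pi/2
r.move_to((D[0],D[1],.23),down(yaw))
r.move_linear((D[0],D[1],.145),vel=.1)
r.set_gripper(0.0,35)
f0=r.current_contact_force(); p=r.current_tool_pos()
print("grip",r.current_opening(),p,np.round(f0,1),r.current_t())
r.move_linear((p[0],p[1],.225),vel=.08)
print(np.round(r.current_contact_force(),1))
r.move_linear((p[0],p[1],.31),vel=.15)
b=296*np.pi/180
T=np.array([.4255,-.3505])+.0157*np.array([np.cos(b),np.sin(b)]); print(T)
y2=np.arctan2(T[1],T[0])+np.pi/2
r.move_to((T[0],T[1],.31),down(y2)); r.sleep(.2)
print(r.current_tool_pos(),r.current_opening(),np.round(r.current_contact_force(),1),r.current_t())
s=shot("side","g_s"); t=shot("top","g_t"); 
import pickle; pickle.dump((s,t),open("g.pkl","wb"))
c=s["pixels"][60:384,100:330,::-1]; c2=t["pixels"][120:300,330:512,::-1]
c=cv2.resize(c,None,fx=1.8,fy=1.8); c2=cv2.resize(c2,None,fx=2,fy=2)
o=np.zeros((max(c.shape[0],c2.shape[0]),c.shape[1]+c2.shape[1],3),np.uint8); o[:c.shape[0],:c.shape[1]]=c; o[:c2.shape[0],c.shape[1]:]=c2
cv2.imwrite("pics/g.png",o); print(o.shape)
z0=.31-.1453
print("proj tip/handle side",project(s,[[T[0],T[1],z0+.002],[T[0],T[1],z0+.085]]).round(1))
E
```

```text
grip 0.22363947510648524 [0.43840563 0.35425617 0.14520993] [0.9 0.9 1.6] 49.3667
[ 0.   0.7 -1. ]
[ 0.43238243 -0.36461107]
[ 0.43265675 -0.36430371  0.31005873] 0.21944571908030638 [ 0.5 -0.3 -0.3] 53.9833
(583, 778, 3)
proj tip/handle side [[202.9 268. ]
 [197.7 221.3]]
```

View pics/g.png

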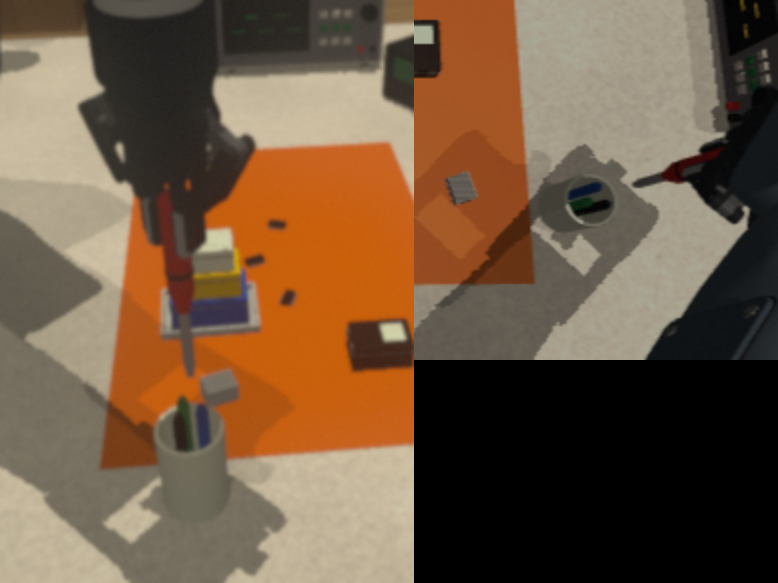

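```bash
python3 - <<'E'
from h import *
import pickle
s,t=pickle.load(open("g.pkl","rb"))
T=np.array([.43266,-.3643]); z0=.31-.1453
pot=np.array([.4255,-.3505])
th=np.linspace(0,2*np.pi,24)[:-1]
for n,im,w in (("s",s,(160,190,250,320)),("t",t,(385,190,470,250))):
    print(n,"tip",project(im,[[*T,z0]]).round(1),"top",project(im,[[*T,z0+.1]]).round(1),"rim c",project(im,[[*pot,.09]]).round(1))
    # overlay
    g=im["pixels"][:,:,::-1].copy(); big=cv2.resize(g,None,fx=4,fy=4,interpolation=cv2.INTER_CUBIC)
    pts=(project(im,np.c_[pot[0]+.03*np.cos(th),pot[1]+.03*np.sin(th),np.full(23,.09)])*4+2).astype(int)
    for p in pts: cv2.circle(big,tuple(map(int,p)),1,(255,0,255),-1)
    for z in np.linspace(z0,z0+.1,6):
        p=(project(im,[[*T,z]])[0]*4+2).astype(int); cv2.circle(big,tuple(map(int,p)),2,(255,255,0),-1)
    x0,y0,x1,y1=w; cv2.imwrite(f"pics/h_{n}.png",big[y0*4:y1*4,x0*4:x1*4])
E
```

```text
s tip [[203.2 268.9]] top [[197.  211.9]] rim c [[202.5 298.6]]
t tip [[440.5 211.1]] top [[466.3 203.7]] rim c [[419.2 218.7]]
```

View pics/h_s.png

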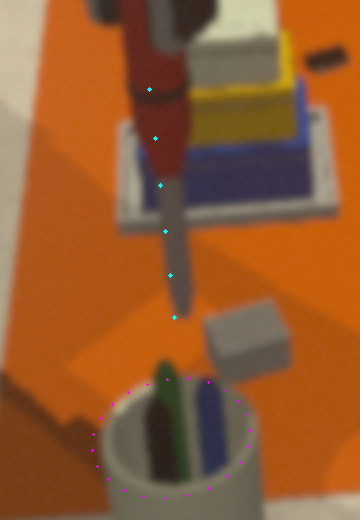

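View pics/h_t.png

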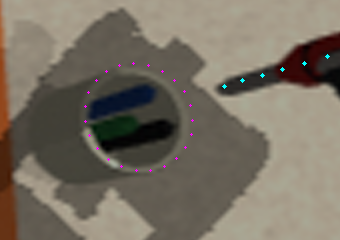

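The predicted rim and driver axis sit off by the same ~2 px in each camera, so the driver is placed correctly relative to the pot. It's vertical in both views. Next, the insertion, with force checks as it goes down.

```bash
python3 - <<'E'
from h import *
p=np.array(r.current_tool_pos()); x,y=.43238,-.36461
f0=np.array(r.current_contact_force())
r.move_linear((x,y,.275),vel=.12)
z=.275; log=[]
while z>.1475:
    step=.006 if z>.158 else .0012
    z-=step
    r.move_linear((x,y,z),vel=.05 if step>.002 else .02)
    f=np.array(r.current_contact_force())-f0
    log.append((round(z,4),*np.round(f,1)))
    if np.hypot(f[0],f[1])>5 or f[2]>4: break
for l in log: print(*l)
print(r.current_tool_pos(),r.current_opening(),r.current_t())
shot("side","i_s"); shot("top","i_t"); im=shot("wrist","i_w")
s=cv2.imread("pics/i_s.png")[180:380,120:320]; t=cv2.imread("pics/i_t.png")[140:300,340:512]
s=cv2.resize(s,(400,400));t=cv2.resize(t,(400,400)); cv2.imwrite("pics/i.png",np.hstack([s,t]))
E
```

```text
0.269 0.4 0.1 1.4
0.263 1.0 0.0 -0.0
0.257 -0.2 0.3 1.2
0.251 0.6 0.5 0.5
0.245 1.3 0.4 0.9
0.239 1.0 0.3 0.9
0.233 0.2 -0.2 0.8
0.227 1.3 0.7 0.1
0.221 1.0 -0.8 0.7
0.215 1.3 0.1 0.1
0.209 1.0 -0.5 0.8
0.203 0.7 0.7 0.1
0.197 0.0 0.3 0.8
0.191 -0.0 0.7 0.5
0.185 2.2 0.5 0.7
0.179 0.2 0.1 0.3
0.173 0.6 0.7 0.3
0.167 0.6 -0.0 0.5
0.161 1.0 0.6 1.0
0.155 1.4 -0.2 1.3
0.1538 1.2 0.3 0.3
0.1526 0.3 0.1 0.8
0.1514 1.3 0.3 -0.0
0.1502 1.4 1.3 1.7
0.149 -0.6 4.2 12.4
[ 0.43260989 -0.3647219   0.14995485] 0.22671005625445337 61.1083
```

View pics/i.png

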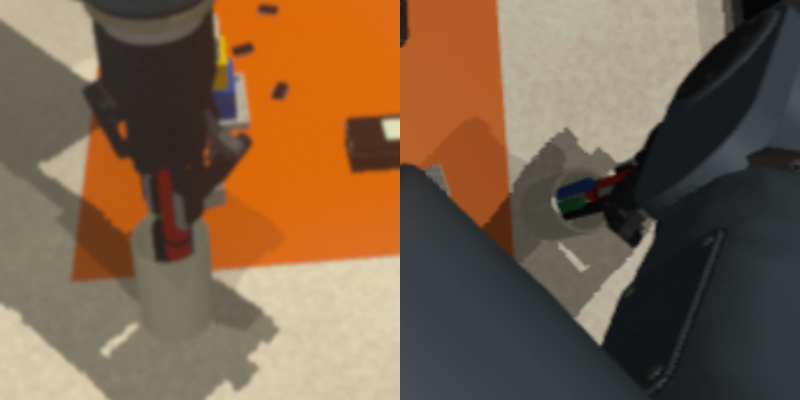

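The tip reached the floor at TCP z = 0.150 as predicted, with almost no side force on the way. Releasing and backing off.

```bash
python3 - <<'E'
from h import *
r.set_gripper(0.7); r.sleep(.3)
p=r.current_tool_pos()
r.move_linear((p[0],p[1],.30),vel=.12)
yaw=0; c=(.4255,-.3505)
r.move_to((c[0]-.0675,c[1],.29),down(0)); r.sleep(.2)
w=shot("wrist","j_w")
for b in blobs(w,c,.06,.104,.13,.115): print(" pen",b)
for b in blobs(w,c,.06,.145,.2,.17): print(" drv",b)
for b in blobs(w,c,.05,.082,.096,.09): print(" rim",b)
r.move_to((.136,-.533,.253),down(.25)); r.sleep(.2)
shot("side","j_s");t=shot("top","j_t")
print(r.current_t())
s=cv2.imread("pics/j_s.png")[120:380,100:360]; t=cv2.imread("pics/j_w.png")[0:200,160:360]
cv2.imwrite("pics/j.png",np.hstack([cv2.resize(s,(400,400)),cv2.resize(t,(400,400))]))
E
```

```text
pen {'c': array([ 0.4372, -0.3501]), 'r': np.float64(4.9), 'rr': 5.2, 'z': 0.1111, 'n': 129, 'rgb': array([49, 57, 82]), 'uv': array([254. ,  83.8])}
 pen {'c': array([ 0.4203, -0.3576]), 'r': np.float64(5.7), 'rr': 8.1, 'z': 0.1111, 'n': 137, 'rgb': array([44, 38, 32]), 'uv': array([263.5, 106.2])}
 pen {'c': array([ 0.4216, -0.3398]), 'r': np.float64(4.9), 'rr': 5.2, 'z': 0.1116, 'n': 121, 'rgb': array([53, 85, 47]), 'uv': array([241.9, 103.1])}
 drv {'c': array([ 0.4323, -0.364 ]), 'r': np.float64(9.3), 'rr': 9.8, 'z': 0.1682, 'n': 652, 'rgb': array([134,  46,  36]), 'uv': array([274.1,  88.1])}
 rim {'c': array([ 0.4255, -0.3507]), 'r': np.float64(27.6), 'rr': 29.7, 'z': 0.0886, 'n': 793, 'rgb': array([150, 148, 126]), 'uv': array([250.1,  98.9])}
65.875
```

View pics/j.png

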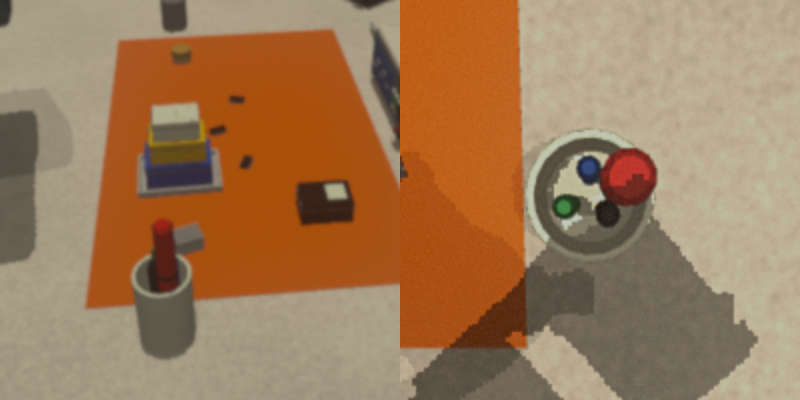

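View pics/j_t.png

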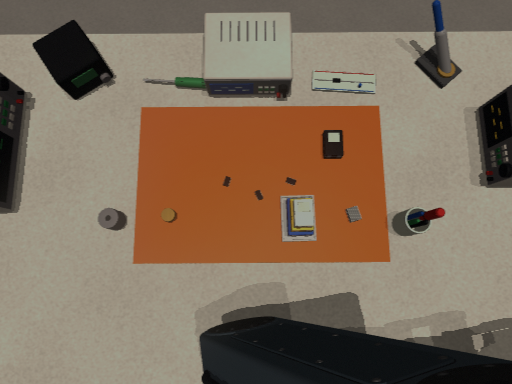

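The driver stands upright in the pot, its top at ~170 mm (165 + 5 floor), with all three pens still in place and the black box untouched. One last check of the stack from above, since white's angle read 0.5° against 1.27°.

```bash
python3 - <<'E'
from h import *
c=(.4413,-.0923)
for k,(yaw) in enumerate([0,np.pi/2]):
    p=(c[0]-.0675*np.cos(yaw),c[1]-.0675*np.sin(yaw),.27)
    r.move_to(p,down(yaw)); r.sleep(.2)
    w=shot("wrist",f"k_{k}")
    for nm,z,rad,t in [("white",.106,.05,.005),("yellow",.076,.06,.005),("blue",.042,.07,.005),("tray",.010,.09,.003)]:
        q=toprect(w,c,z,rad=rad,tol=t); print(nm,q and q[0])
print(r.current_t(),np.round(r.current_contact_force(),1))
s=[cv2.imread(f"pics/k_{k}.png")[0:220,140:380] for k in (0,1)]
cv2.imwrite("pics/k.png",cv2.resize(np.hstack(s),(800,367)))
E
```

```text
white [ 0.4415 -0.093  60.7215 41.241   1.0616  0.105 ]
yellow [ 4.76900e-01 -9.23000e-02  4.90724e+01  4.87960e+00 -8.70813e+01
  7.46000e-02]
blue [ 4.84000e-01 -8.95000e-02  2.89518e+01  1.79440e+00  8.99477e+01
  4.05000e-02]
tray [ 4.81800e-01 -1.06800e-01  4.72344e+01  3.09212e+01 -8.85373e+01
  8.90000e-03]
white [ 0.4414 -0.0933 60.3188 41.531   1.271   0.1049]
yellow [ 4.07000e-01 -9.41000e-02  4.87622e+01  5.76330e+00 -8.92980e+01
  7.45000e-02]
blue [ 4.80600e-01 -8.27000e-02  4.00863e+01  8.78010e+00 -8.79763e+01
  4.04000e-02]
tray [ 4.29000e-01 -7.93000e-02  8.75903e+01  5.70776e+01  1.33360e+00
  9.00000e-03]
69.6583 [ 0.2  0.  -0.2]
```

View pics/k.png

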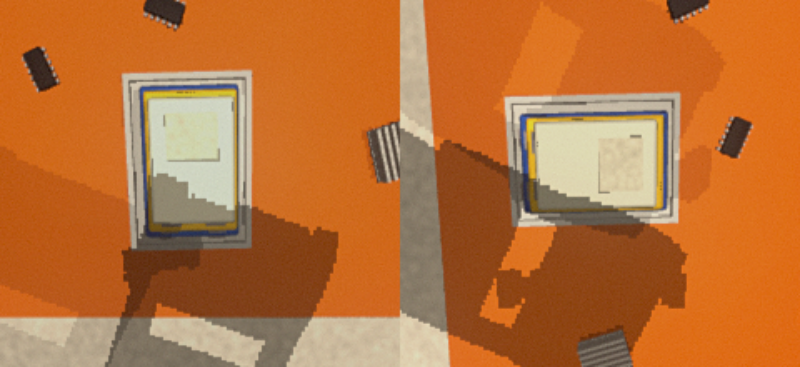

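The nested rectangles are concentric and parallel, with white centred at ~(193,160) and ~(593,167) in the two halves of the picture. White reads 1.06–1.27°, matching the tray, so I'm handing in.

```bash
python3 - <<'E'
from cell import r
r.hand_in(); print(r.current_t())
E
```

```text
the job is handed in; nothing more can be done
the job is handed in; nothing more can be done
```

The job is done and handed in at about 70 s of the 131 s allowed. The blue, yellow and white boxes are stacked in the tray, the screwdriver stands tip down in the pen pot, and the black box was not touched.

**Stack:** the final views from above show the boxes centred to about 1 mm. White is at 1.1–1.3°, yellow and blue were at 1.2–1.3° when placed, and the tray is at 1.3°.

**Screwdriver:** I lowered it through the widest gap between the pens, between black and blue. Side forces stayed at about 2 N or less until the tip touched the floor at the expected height, where it pressed with about 12 N. Its top is at about 170 mm (165 mm plus the 5 mm floor). All three pens are still upright and within about 2 mm of where they were.

**Checks that disagreed:**
- **Box heights:** triangulation between wrist views read 3–6 mm low. Depth images (about 1 mm low), grip heights and touch-downs agreed with the stated sizes, so I used those.
- **Screwdriver top:** triangulation gave 0.198 m, but the two views were almost from the same spot, so I discarded it. Side and top depth gave 0.166–0.168 m.
- **White box angle:** it first read 0.5° in an oblique view and 1.06–1.27° in the final views from above.
- **Yellow box contact:** it touched down on the blue box with about 18 N, which was firmer than intended. Its position afterwards was fine.

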